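# Put the lacquer bench's tools and jars back in their trays

### The arm

A 6-joint arm with a two-finger parallel gripper is mounted at the origin on the work surface. World frame = base frame: x ahead of the robot, y to its left, z up, the work surface at z = 0. Lengths are in mm, angles in degrees, forces in N, time in s.
With the tool pointing down it reaches from about 350 to 850 mm from the base axis. Payload 8.1 kg.
Tool frame: the origin (TCP) lies midway between the tips of the shut fingers; the grasp point (between the pads) lies 19 mm behind it (r.pinch_z is the distance from the TCP to the grasp point, in mm); z points along the fingers, y is the line along which they close (so a half turn about z gives the same grasp; the last joint's range is limited). The gripper opens to 85 mm and grips with 20 to 120 N. Pads are 22 mm wide; open, the fingers measure 114 mm over their backs; the gripper's body (76 mm by 85 mm) begins 54 mm behind the grasp point. The pads swing forward as they close: fully open they stand 13 mm farther back than shut.
Start: joints at [-4.893, 7.471, 85.268, -0, 87.261, -4.893], TCP at [600.004, 0.022, 231.292] pointing down, gripper open.
Joint ranges: [-169.43, 169.43], [-51.17, 129.36], [1.28, 143.12], [-76.62, 256.62], [0, 156.53], [-152.29, 152.29]. Speed limits (degrees/s): [136.94, 136.94, 159.86, 180, 180, 180].

### API

Orientations are given as [roll, pitch, yaw] about the fixed x, y, z axes, in that order (R = Rz(yaw) Ry(pitch) Rx(roll)).
In Python, from bench import sensors, optics, job, r gives the robot as it stands.
- The arm moves only by the tool play_rows, never from a script. Its argument "motion" is a list that holds one entry, the list of rows, each a list of 6 numbers: the shift along the tool's x, y, z in cm, then the turn, a rotation vector about the tool's x, y, z in degrees. In form: [[[x, y, z, ax, ay, az], ...]]. A call has 1 to 5 rows; each row is the pose to reach, as a shift and turn from the pose commanded when the call began, along the tool's axes at that moment; what a row does not reach only later rows make up. A row lasts 1/10 s, in which the tool goes at most 50 mm and 8.59 degrees, less where a joint would pass 70% of its speed; a pose out of reach is approached as far as the arm can. A call with a gripper value outside its range is refused whole. "jaw" is the opening, from 0 (shut) to 1 (fully open), set as the call begins (left out, the last holds). The fingers move at their own pace and stop on an object; "squeeze" is the grip in N (left out, the last holds). Time passes only in rows, so rows that repeat a pose let the fingers close. It gives the time, the measured TCP pose, the force, the opening and the grip force at its end, in the units of the state.
- sensors.sense(): the state, without advancing time (a new reading comes with each control period).
- optics.snapshot(name): name is "scene" or "side" or "wrist"; returns a dict with "pixels" (400x640x3 uint8, red, green, blue), "mtx" (3x3 intrinsics, pixels), "R" (3x3) and "t" (3): a world point X has camera coordinates R X + t; the wrist camera has in their place "T_tool_cam" (4x4, takes a point from camera to tool coordinates, whose origin is the TCP and whose axes are the flange's). Camera axes: x right, y down, z forward; pixel columns grow to the right and rows downward; lengths in mm; the calibration is good to about 2 mm. A picture is of the moment at which its call begins: read the wrist's pose just before it. There is no depth.
- job.hand_in(): hands the job in; it is judged then, once.
The state is a dict: "time": time; "joint_pos": joint angles; "qd": joint speeds; "joint_efforts": joint torques, N m; "tool_pos": TCP position; "tcp_rot": TCP orientation; "ft_force": force on the tool from outside, world axes, zero at the start; "wrist_torque": the same for the moment, N m; "finger_gap": finger opening in mm; "grip_force": force on a finger pad.
Only numpy, scipy, OpenCV 4.12 (cv2) and the standard library are available. Lean on these libraries where they do the work, as an engineer would, in place of code of your own. Each camera call takes 0.05 s, during which the arm holds its last target. There are 200 camera calls.

### The job

Put away what was left on the lacquer-mixing bench, each kind in its own place: lay the putty knife and the wooden spatula flat on the floor of the long steel tray, neither on top of the other, stand the two lidded glass jars upright in the wooden crate, and stand the stone muller upright in the round white dish. Set the jars and the muller down gently, without dropping them, and leave the roll of tape where it is.

Things in the scene. Friction and masses are not known exactly. Their poses are not given: they have to be found in the camera images.
- knife_c (a point): Putty knife lying flat (all sizes in mm), 160 long in all: a straight black handle 90 x 22 x 14 (long, wide, high) and a thin steel blade 72 long, 3 thick, flaring from about 22 to about 45 wide. The point is on the handle at the balance point, half-way up (7 above what it lies on), 15 nearer the handle's end than the middle of the whole length. x runs along the knife to the blade, z up. About 80 g.
- spatula_c (a point): Spatula of pale wood lying flat, 160 long in all: a straight handle 100 x 20 x 12 and a blade 64 long, 5 thick, flaring from about 20 to about 50 wide. The point is on the handle at the balance point, half-way up (6 above what it lies on), 5 nearer the handle's end than the middle of the whole length. x runs along the spatula to the blade, z up. About 40 g.
- jar_tall_c (a point): Tall amber glass jar with a dark metal lid, standing, 50 across and 80 high. The point is its centre, 40 above its foot; z up along its axis. About 180 g.
- jar_short_c (a point): Short amber glass jar with a dark metal lid, standing, 56 across and 60 high. The point is its centre, 30 above its foot; z up along its axis. About 160 g.
- muller_c (a point): Muller (hand grinding stone) of pale marble, standing, 80 high: a round base 60 across and 18 high, narrowing to a neck 28 across at 34 to 44 high, then a round knob 40 across from 54 to 70 high, tapering to 20 across at the top. The point is on its axis 40 above its foot; the knob's middle is 22 higher. z up along its axis. About 300 g.
- tray: Long shallow rectangular steel tray, fixed, for the putty knife and the spatula. Outside 148 along its x and 208 along its y (its long side), walls 20 high and 4 thick, floor 4 thick (its top 4 above the origin). Origin at the centre of the underside.
- crate: Open rectangular crate of pale wood, fixed, for the two jars. Outside 126 along its x and 180 along its y (its long side), walls 32 high and 6 thick, floor 6 thick (its top 6 above the origin). Origin at the centre of the underside.
- dish: Round shallow white ceramic dish, fixed, for the muller. 130 across outside, 120 inside, rim 14 high, floor 5 thick (its top 5 above the origin). Origin at the centre of the underside.
- tape_c (a point): Roll of brown tape lying flat, a ring 56 across with a hole 36 across, 24 high, standing among the jars; to be left alone. The point is its centre, 12 above the table.
Not all that is in view belongs to the job. What is shaped like the part that bears knife_c but turquoise is not meant.

How it is judged:
By the outcome, as a careful person would: the job done as asked, in the order asked, and still so for the second after the job is handed in, with the robot touching nothing.
It also fails if it takes over 128 s, if anything falls off the work surface, if the arm or the gripper's body presses on something with over 40 N, if the wrist force passes 120 N, or if a joint passes its speed limit or range.

## Working session

There is one attempt and no reset: what is moved stays moved. The work goes in short steps, Python scripts to look and compute and a tool call to move; the robot and the scene stay as the last step left them, time stands still between calls to the robot, and variables do not carry over. Pictures are saved under pics/ and viewed, at most 16 in all, crops included, and the job is handed in when it is done.

Besides the shell and the picture viewer there is one more tool, called as name(argument=value, ...), one argument or row to a line, values as JSON. play_rows: Moves the arm, as the interface text tells. Its arguments: {"type":"object","properties":{"motion":{"type":"array","items":{"type":"array","items":{"type":"array","items":{"type":"number"}}}},"jaw":{"type":"number"},"squeeze":{"type":"number"}},"required":["motion"]}

```bash
mkdir -p pics; ls
python3 - <<'E'
from bench import sensors, optics, job, r
import cv2
for n in ("scene","side"):
    s=optics.snapshot(n); cv2.imwrite(f"pics/{n}0.png",cv2.cvtColor(s["pixels"],cv2.COLOR_RGB2BGR))
    print(n,s["mtx"].tolist(),(-s["R"].T@s["t"]).round(),s["R"][2].round(2))
print(sensors.sense(),r.pinch_z)
E
```

```text
pics
scene [[465.66878924212034, 0.0, 315.00903648878904], [0.0, 465.66878924212034, 192.45026626546755], [0.0, 0.0, 1.0]] [ 983. -461. 1120.] [-0.41  0.39 -0.83]
side [[361.58033544256676, 0.0, 316.64741892082156], [0.0, 361.58033544256676, 200.77916327203545], [0.0, 0.0, 1.0]] [978. 806. 831.] [-0.43 -0.64 -0.63]
{'time': 0.1, 'joint_pos': array([-4.89262068e+00,  7.51278858e+00,  8.53226956e+01,  6.21330310e-04,
        8.72611323e+01, -4.89335552e+00]), 'qd': array([-0.03691368, -0.03442608, -0.14353168,  0.01635729,  0.08039711,
        0.0517101 ]), 'joint_efforts': array([ 1.52257860e-03, -5.70947063e+01, -5.01941299e+01, -1.80579236e-04,
        8.16394575e-03,  5.26326357e-05]), 'tool_pos': array([5.99509617e+02, 7.28812764e-02, 2.30331694e+02]), 'tcp_rot': array([-1.79903789e+02, -8.85982698e-03,  9.00006972e+01]), 'ft_force': array([ 0.38048515,  0.10469514, -0.17686947]), 'wrist_torque': array([-0.00209581, -0.06196687, -0.0205412 ]), 'grip_force': 0.0, 'finger_gap': 85.25710857307207} 18.700000000000003
```

View pics/scene0.png

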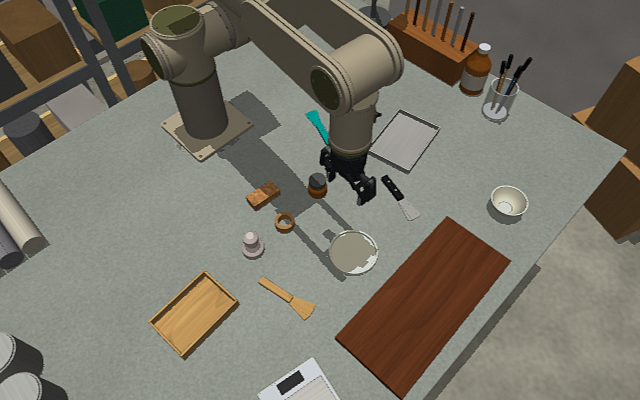

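View pics/side0.png

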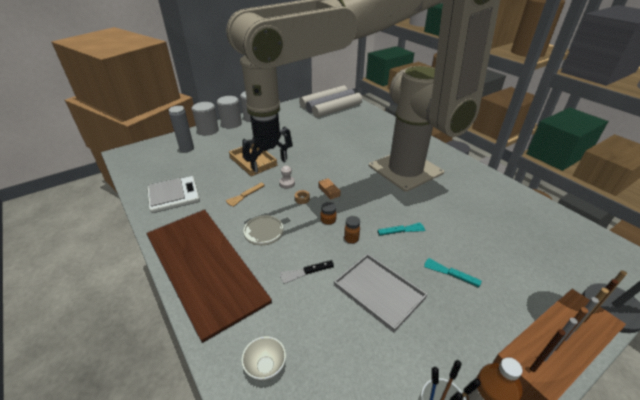

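The scene view shows the crate at (195,313), spatula (287,297), muller (252,243), tape (285,222), dish (353,252), knife (400,197) and tray (405,140). One jar is at (318,184) and the other is hidden by the gripper. The side view shows both jars, at (328,213) and (352,230), and the turquoise decoys at (400,229) and (452,272).

```bash
cat > h.py <<'E'
from bench import sensors, optics, job, r
import numpy as np, cv2
from scipy.spatial.transform import Rotation as Ro
def snap(n):
    p=sensors.sense(); s=optics.snapshot(n)
    if n=="wrist":
        T=np.eye(4); T[:3,:3]=Ro.from_euler("xyz",p["tcp_rot"],degrees=True).as_matrix(); T[:3,3]=p["tool_pos"]
        C=np.linalg.inv(T@s["T_tool_cam"]); s["R"],s["t"]=C[:3,:3],C[:3,3]
    return s
def ray(s,uv,z):
    o=-s["R"].T@s["t"]; d=s["R"].T@np.linalg.inv(s["mtx"])@np.r_[uv,1.]
    return (o+d*(z-o[2])/d[2])
def proj(s,X):
    c=s["mtx"]@(s["R"]@np.asarray(X,float)+s["t"]); return c[:2]/c[2]
def save(im,f): cv2.imwrite("pics/"+f,cv2.cvtColor(im,cv2.COLOR_RGB2BGR))
E
python3 - <<'E'
from h import *
s=snap("scene"); d=snap("side")
P={"crate":(195,311,32),"crateL":(150,322,32),"crateT":(206,272,32),"crateR":(238,302,32),"crateB":(184,357,32),
"spat_end":(261,279,6),"spat_tip":(308,307,3),"spat_hb":(291,295,6),"muller_top":(250,234,80),"dish":(353,251,14),"tape":(285,222,24),"jar":(318,178,60),
"knife_end":(386,178,7),"knife_hb":(402,202,7),"knife_tip":(414,216,2),"trT":(403,111,20),"trR":(439,127,20),"trB":(406,170,20),"trL":(369,151,20),"block":(263,192,20)}
for k,v in P.items(): print("S",k,ray(s,v[:2],v[2]).round())
Q={"jar1":(328,207,60),"jar2":(352,222,80),"muller":(286,168,80),"tape":(302,195,24),"knife_end":(333,265,7),"knife_tip":(284,277,2),"dish":(264,229,14),"spE":(264,185,6),"spT":(231,201,3),"trA":(369,258,20),"trB":(425,292,20),"trC":(393,326,20),"trD":(335,290,20),"block":(329,187,20),"teal1":(378,231,5),"teal1b":(424,227,5),"teal2":(427,264,5),"teal2b":(480,282,5)}
for k,v in Q.items(): print("D",k,ray(d,v[:2],v[2]).round())
a=cv2.resize(s["pixels"][90:365,140:460],None,fx=2,fy=2,interpolation=cv2.INTER_CUBIC)
save(a,"scz.png")
b=cv2.resize(d["pixels"][140:340,215:500],None,fx=2.8,fy=2.8,interpolation=cv2.INTER_CUBIC); save(b,"sdz.png")
E
```

```text
S crate [ 490. -401.   32.]
S crateL [ 436. -494.   32.]
S crateT [ 427. -320.   32.]
S crateR [ 546. -313.   32.]
S crateB [ 561. -484.   32.]
S spat_end [ 530. -228.    6.]
S spat_tip [ 668. -194.    3.]
S spat_hb [ 616. -203.    6.]
S muller_top [ 447. -183.   80.]
S dish [645.  -6.  14.]
S tape [457. -76.  24.]
S jar [434.  73.  60.]
S knife_end [549. 241.   7.]
S knife_hb [636. 209.   7.]
S knife_tip [687. 200.   2.]
S trT [419. 475.  20.]
S trR [543. 501.  20.]
S trB [577. 297.  20.]
S trL [452. 274.  20.]
S block [337. -52.  20.]
D jar1 [440.  74.  60.]
D jar2 [435. 192.  80.]
D muller [ 453. -175.   80.]
D tape [453. -67.  24.]
D knife_end [545. 248.   7.]
D knife_tip [685. 201.   2.]
D dish [644.   3.  14.]
D spE [ 528. -220.    6.]
D spT [ 670. -205.    3.]
D trA [448. 295.  20.]
D trB [402. 473.  20.]
D trC [544. 499.  20.]
D trD [599. 331.  20.]
D block [343. -55.  20.]
D teal1 [337. 213.   5.]
D teal1b [200. 284.   5.]
D teal2 [311. 400.   5.]
D teal2b [238. 530.   5.]
```

View pics/sdz.png

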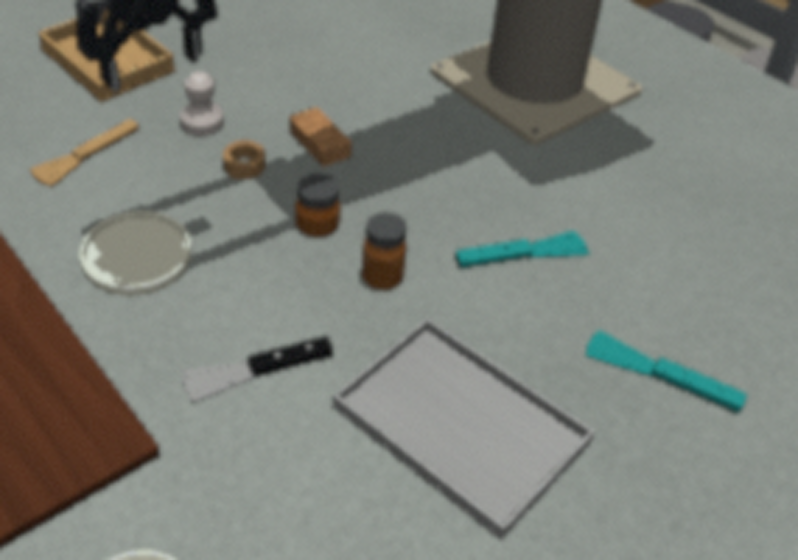

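Side zoom: the tray corners, the knife (black handle), both jars, the muller, the tape, the block and the spatula are all clear, and both views agree to about 10 mm. Next I move over the knife.

play_rows(
  motion=[
    [[5, 0.2, 0, 0, 0, -8.5], [10, 0.4, 0, 0, 0, -17], [15, 0.6, 0, 0, 0, -25.5], [20, 0.8, 0, 0, 0, -34], [22.5, 0.9, 0, 0, 0, -42]],
  ],
  jaw=0.6,
)

```text
time: 0.7
tool_pos: [608.2, 229.1, 230.9]
tcp_rot: [180.0, -0.1, 132.5]
ft_force: [-0.1, -0.3, 1.8]
finger_gap: 51.3
grip_force: 0.0
```

play_rows(
  motion=[
    [[0, 0, 0, 0, 0, -8.5], [0, 0, 0, 0, 0, -17], [0, 0, 0, 0, 0, -25], [0, 0, 0, 0, 0, -30], [0, 0, 0, 0, 0, -30]],
  ],
)

```text
time: 1.2
tool_pos: [608.8, 225.1, 230.9]
tcp_rot: [-180.0, -0.0, 162.1]
ft_force: [0.4, 0.5, -1.4]
finger_gap: 51.0
grip_force: 0.0
```

Run:
```python
from h import *
s=snap("wrist"); p=sensors.sense(); print(p["tool_pos"],p["tcp_rot"],p["finger_gap"])
print((-s["R"].T@s["t"]).round(),s["R"][2].round(2),s["mtx"][0,0])
for X in ([609,225,7],[498,387,20],[435,192,80],[437,74,60]): print(X,proj(s,X).round())
save(s["pixels"],"w1.png"); np.save("w1.npy",s)
```

```text
[608.84481071 225.0248151  230.96820981] [-1.79982637e+02 -2.71179816e-02  1.61886361e+02] 51.42625761341585
[530. 251. 375.] [ 0.31 -0.1  -0.94] 337.3140960293431
[609, 225, 7] [323. 160.]
[498, 387, 20] [453.  -2.]
[435, 192, 80] [210. -21.]
[437, 74, 60] [91. 38.]
```

View pics/w1.png

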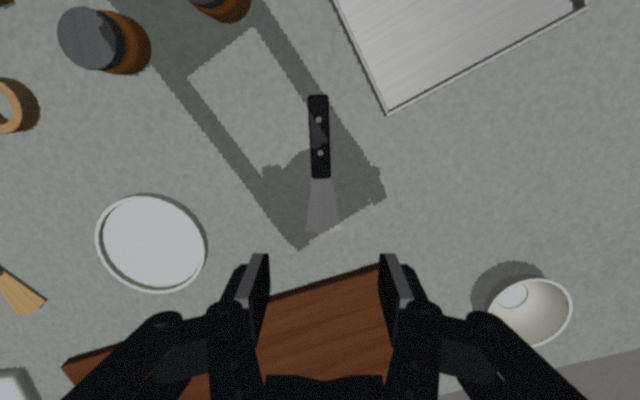

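The wrist picture shows the knife handle from (318,95) to (321,178), the blade tip at about (323,232), the dish at (151,244), and tray corners at (387,113) and (584,8).

Run:
```python
from h import *
s=np.load("w1.npy",allow_pickle=True).item(); im=s["pixels"]
hsv=cv2.cvtColor(im,cv2.COLOR_RGB2HSV)
m=np.zeros(im.shape[:2],np.uint8); m[85:185,295:345]=(im[85:185,295:345].max(2)<45)*255
m=cv2.morphologyEx(m,cv2.MORPH_CLOSE,np.ones((5,5)))
c=max(cv2.findContours(m,0,1)[0],key=cv2.contourArea); b=cv2.boxPoints(cv2.minAreaRect(c))
W=np.array([ray(s,q,12)[:2] for q in b]); print("handle box",b.round().tolist(),W.round(),W.mean(0).round(1))
e=[np.linalg.norm(W[i]-W[(i+1)%4]) for i in range(4)]; i=int(np.argmax(e)); v=W[(i+1)%4]-W[i]; v*=np.sign(v[0]); v/=np.linalg.norm(v)
print("len",np.round(e),"yaw",np.degrees(np.arctan2(v[1],v[0])),"point",W.mean(0)+20*v)
print("tray",ray(s,(387,113),20),ray(s,(584,8),20),"dish",ray(s,(151,244),14))
```

```text
handle box [[308.0, 95.0], [328.0, 94.0], [330.0, 177.0], [311.0, 178.0]] [[539. 231.]
 [544. 251.]
 [629. 227.]
 [623. 206.]] [584. 229.]
len [21. 88. 22. 88.] yaw -16.671022148633703 point [603.11678206 223.22104244]
tray [580.17734274 303.52659402  20.        ] [543.98103003 502.0871651   20.        ] dish [ 6.42203878e+02 -4.96497815e-01  1.40000000e+01]
```

play_rows(
  motion=[
    [[0.2, -0.2, 4, 0, 0, -1.3], [0.5, -0.4, 8.5, 0, 0, -1.3], [0.5, -0.4, 13, 0, 0, -1.3], [0.5, -0.4, 17, 0, 0, -1.3], [0.5, -0.4, 20, 0, 0, -1.3]],
  ],
)

```text
time: 1.75
tool_pos: [601.3, 222.2, 27.9]
tcp_rot: [-179.9, -0.2, 163.1]
ft_force: [0.8, -0.7, -0.1]
finger_gap: 51.0
grip_force: 0.0
```

play_rows(
  motion=[
    [[0, 0, 1, 0, 0, 0], [0, 0, 2, 0, 0, 0], [0, 0, 2.7, 0, 0, 0], [0, 0, 2.7, 0, 0, 0], [0, 0, 2.7, 0, 0, 0]],
  ],
)

```text
time: 2.25
tool_pos: [604.1, 223.0, 5.8]
tcp_rot: [179.9, 0.1, 163.3]
ft_force: [-0.6, -0.3, 0.6]
finger_gap: 51.2
grip_force: 0.0
```

play_rows(
  motion=[
    [[0, 0, 0, 0, 0, 0], [0, 0, 0, 0, 0, 0], [0, 0, 0, 0, 0, 0], [0, 0, 0, 0, 0, 0], [0, 0, 0, 0, 0, 0]],
  ],
  jaw=0,
  squeeze=50,
)

```text
time: 2.75
tool_pos: [604.0, 223.1, 5.6]
tcp_rot: [179.9, 0.1, 163.3]
ft_force: [-0.7, -0.0, 5.9]
finger_gap: 20.5
grip_force: 49.6
```

play_rows(
  motion=[
    [[0, 0, -1, 0, 0, 0], [0, 0, -3, 0, 0, 0], [0, 0, -6, 0, 0, 0], [0, 0, -9, 0, 0, 0], [0, 0, -12, 0, 0, 0]],
  ],
)

```text
time: 3.25
tool_pos: [602.6, 222.7, 125.6]
tcp_rot: [-180.0, -0.0, 163.3]
ft_force: [-0.5, -0.3, -0.9]
finger_gap: 20.3
grip_force: 49.0
```

play_rows(
  motion=[
    [[1, 0.6, 0, 0, 0, 4], [3, 2, 0, 0, 0, 11], [5.5, 3.6, 0, 0, 0, 18], [8.5, 5.5, 0, 0, 0, 25], [11.5, 7.5, 0, 0, 0, 32]],
  ],
)

```text
time: 3.75
tool_pos: [513.4, 328.1, 124.6]
tcp_rot: [-180.0, -0.0, 131.0]
ft_force: [1.3, 0.4, -0.6]
finger_gap: 20.5
grip_force: 49.0
```

Run:
```python
from h import *
p=sensors.sense(); print(p["tool_pos"],p["tcp_rot"],p["finger_gap"])
R=Ro.from_euler("xyz",p["tcp_rot"],degrees=True).as_matrix(); print("to go tool", R.T@(np.array([455,398,p["tool_pos"][2]])-p["tool_pos"]))
```

```text
[513.42999879 328.08372743 124.62404942] [-1.79984384e+02 -3.46491539e-03  1.30959736e+02] 20.508253286675153
to go tool [9.11012312e+01 1.70750393e+00 5.04388793e-03]
```

play_rows(
  motion=[
    [[2.5, 0.1, 0, 0, 0, 8], [5.5, 0.2, 0, 0, 0, 16], [8, 0.2, 0, 0, 0, 24], [9.1, 0.2, 0, 0, 0, 31], [9.1, 0.2, 0, 0, 0, 31]],
  ],
)

```text
time: 4.25
tool_pos: [454.5, 398.5, 124.5]
tcp_rot: [-180.0, -0.0, 100.3]
ft_force: [0.3, -0.5, -1.7]
finger_gap: 20.4
grip_force: 49.0
```

Run:
```python
from h import *
s=snap("wrist"); p=sensors.sense(); print(p["tool_pos"],p["tcp_rot"],p["finger_gap"])
c=snap("scene"); d=snap("side")
a=s["pixels"]; b=cv2.resize(c["pixels"][90:215,340:480],(448,400),interpolation=cv2.INTER_CUBIC)
save(np.hstack([a[:,140:490],b]),"w2.png"); np.save("w2.npy",[s,c,d])
save(np.hstack([cv2.resize(d["pixels"][240:345,320:440],None,fx=4,fy=4,interpolation=cv2.INTER_CUBIC)]),"d2.png")
```

```text
[455.35405986 397.63113249 124.55740892] [-1.79998272e+02  1.25187148e-02  1.00540231e+02] 20.58471498215073
```

View pics/w2.png

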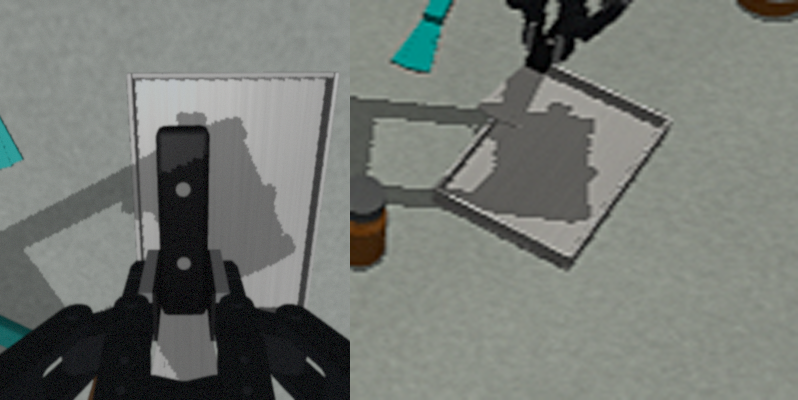

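The far tray corners are at wrist pixels (269,74) and (477,74). The knife is held straight, with its handle end at (323,126). The scene crop shows the tray's right, bottom and left corners at (669,122), (570,268) and (437,195).

Run:
```python
from h import *
s,c,d=np.load("w2.npy",allow_pickle=True)
A=ray(s,(269,74),20)[:2];B=ray(s,(477,74),20)[:2]; print("far corners",A,B,np.linalg.norm(B-A),np.degrees(np.arctan2(*(B-A)[::-1])))
f=448/140
Q=[ray(c,(340+(x-350)/f,90+y/f),20)[:2] for x,y in ((669,122),(570,268),(437,195))]; print("scene R B L",np.round(Q))
S=[ray(d,(215+x/2.8,140+y/2.8),20)[:2] for x,y in ((428,325),(592,436),(501,533),(335,403))]; print("side L T R B",np.round(S), np.mean(S,0))
print("handle end",ray(s,(323,126),133))
```

```text
far corners [402.88892026 479.1731972 ] [544.51424684 505.05584743] 143.9709856637108 10.3567621950165
scene R B L [[547. 498.]
 [591. 292.]
 [448. 270.]]
side L T R B [[446. 287.]
 [408. 483.]
 [551. 509.]
 [588. 314.]] [498.09513205 398.44339089]
handle end [443.61989117 465.08352758 133.        ]
```

play_rows(
  motion=[
    [[0, 0.1, 3, 0, 0, 0], [0, 0.1, 6, 0, 0, 0], [0, 0.1, 9, 0, 0, 0], [0, 0.1, 10.5, 0, 0, 0], [0, 0.1, 11, 0, 0, 0]],
  ],
)

```text
time: 4.9
tool_pos: [456.1, 395.9, 12.1]
tcp_rot: [-179.8, 0.1, 100.3]
ft_force: [1.3, 0.3, -0.5]
finger_gap: 20.4
grip_force: 49.0
```

play_rows(
  motion=[
    [[0, 0, 0.1, 0, 0, 0], [0, 0, 0.3, 0, 0, 0], [0, 0, 0.5, 0, 0, 0], [0, 0, 0.5, 0, 0, 0], [0, 0, 0.5, 0, 0, 0]],
  ],
)

```text
time: 5.4
tool_pos: [457.2, 397.8, 10.0]
tcp_rot: [179.9, -0.0, 100.3]
ft_force: [-0.0, -0.4, -0.7]
finger_gap: 20.6
grip_force: 49.0
```

play_rows(
  motion=[
    [[0, 0, 0, 0, 0, 0], [0, 0, 0, 0, 0, 0], [0, 0, 0, 0, 0, 0], [0, 0, 0, 0, 0, 0], [0, 0, -1.5, 0, 0, 0]],
  ],
  jaw=0.4,
)

```text
time: 5.9
tool_pos: [455.1, 396.2, 22.4]
tcp_rot: [-179.8, 0.1, 100.3]
ft_force: [0.1, 0.3, -0.5]
finger_gap: 34.4
grip_force: 0.0
```

play_rows(
  motion=[
    [[0, 0, -2, 0, 0, 0], [0, 0, -6, 0, 0, 0], [0, 0, -11, 0, 0, 0], [0, 0, -16, 0, 0, 0], [0, 0, -20, 0, 0, 0]],
  ],
)

```text
time: 6.4
tool_pos: [457.3, 397.9, 229.3]
tcp_rot: [179.8, -0.1, 100.3]
ft_force: [0.3, 0.8, 0.2]
finger_gap: 34.1
grip_force: 0.0
```

play_rows(
  motion=[
    [[-4.5, 0.25, 0, 0, 0, 8], [-9, 0.5, 0, 0, 0, 16], [-13.5, 0.75, 0, 0, 0, 24], [-18, 1, 0, 0, 0, 30], [-22, 1.2, 0, 0, 0, 30]],
  ],
  jaw=0.6,
)

```text
time: 6.9
tool_pos: [508.3, 181.2, 225.8]
tcp_rot: [179.9, -0.0, 70.1]
ft_force: [0.3, -0.5, 0.7]
finger_gap: 51.1
grip_force: 0.0
```

```bash
cat > go.py <<'E'
from h import *
import sys
def go(x,y,z,yaw):
    p=sensors.sense(); R=Ro.from_euler("xyz",p["tcp_rot"],degrees=True).as_matrix()
    print(p["tool_pos"].round(1),p["tcp_rot"].round(1),"to go cm",(R.T@(np.array([x,y,z])-p["tool_pos"])/10).round(2),"az",round((p["tcp_rot"][2]-yaw+180)%360-180,1))
if __name__=="__main__": go(*map(float,sys.argv[1:]))
E
python3 go.py 603 -211 229 10
```

```text
[508.3 181.2 225.8] [179.9  -0.   70.1] to go cm [-33.64  22.28  -0.31] az 60.1
```

play_rows(
  motion=[
    [[-3.6, 2.4, 0, 0, 0, 7], [-7.2, 4.8, 0, 0, 0, 14], [-10.8, 7.2, 0, 0, 0, 21], [-14.4, 9.6, 0, 0, 0, 28], [-18, 12, 0, 0, 0, 34]],
  ],
)

```text
time: 7.4
tool_pos: [560.5, -28.5, 225.8]
tcp_rot: [179.9, -0.1, 36.0]
ft_force: [0.7, 0.4, 0.4]
finger_gap: 51.5
grip_force: 0.0
```

play_rows(
  motion=[
    [[-1.8, 4, 0, 0, 0, 7], [-3.6, 8, 0, 0, 0, 14], [-5.4, 12, 0, 0, 0, 21], [-7.2, 17, 0, 0, 0, 26], [-7.2, 17.3, 0, 0, 0, 26]],
  ],
)

```text
time: 7.9
tool_pos: [604.7, -214.3, 225.1]
tcp_rot: [179.9, -0.0, 9.9]
ft_force: [-0.0, 0.3, -0.7]
finger_gap: 51.3
grip_force: 0.0
```

play_rows(
  motion=[
    [[0, 0, 0, 0, 0, 0], [0, 0, 0, 0, 0, 0]],
  ],
)

```text
time: 8.1
tool_pos: [604.6, -208.0, 224.9]
tcp_rot: [-180.0, -0.0, 10.3]
ft_force: [0.6, -0.3, -0.2]
finger_gap: 51.3
grip_force: 0.0
```

Run:
```python
from h import *
s=snap("wrist"); p=sensors.sense(); print(p["tool_pos"],p["tcp_rot"])
c=snap("scene"); d=snap("side")
np.save("w3.npy",[s,c,d])
a=cv2.resize(s["pixels"],(480,300)); b=cv2.resize(c["pixels"][90:215,340:480],(320,286),interpolation=cv2.INTER_CUBIC)
b=np.vstack([b,np.zeros((14,320,3),np.uint8)])
e=cv2.resize(d["pixels"][140:345,215:460],(320,268)); e=np.hstack([e,cv2.resize(c["pixels"][210:370,140:360],(368,268)),np.zeros((268,112,3),np.uint8)])
save(np.vstack([np.hstack([a,b]),e]),"w3.png")
```

```text
[ 604.62535211 -207.52780636  224.91157595] [-1.79986719e+02 -2.12872407e-02  1.03884248e+01]
```

View pics/w3.png

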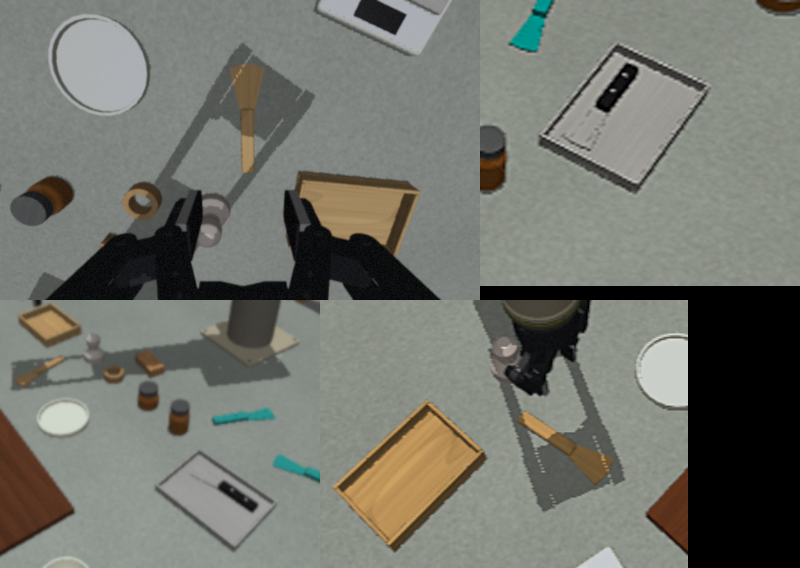

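The knife lies flat in the tray. In the wrist view the spatula runs from its handle end at about (329,228) to its blade end at about (329,89).

Run:
```python
from h import *
s,c,d=np.load("w3.npy",allow_pickle=True); im=s["pixels"]
hsv=cv2.cvtColor(im,cv2.COLOR_RGB2HSV); m=cv2.inRange(hsv,(8,90,40),(28,255,255)); m[:,:290]=0;m[:,370:]=0;m[240:]=0;m[:75]=0
c0=max(cv2.findContours(m,0,1)[0],key=cv2.contourArea); print("bbox",cv2.boundingRect(c0))
w=[]
for v in range(80,235,8):
    x=np.where(m[v])[0]
    if len(x)>4: w.append((v,x.min(),x.max()))
print([tuple(map(int,q)) for q in w])
x,y,ww,hh=cv2.boundingRect(c0); H=[q for q in w if q[0]>160]
mid=np.polyfit([q[0] for q in H],[(q[1]+q[2])/2 for q in H],1)
e=ray(s,(np.polyval(mid,y+hh),y+hh),8)[:2]; b=ray(s,(np.polyval(mid,y),y),3)[:2]; j=ray(s,(np.polyval(mid,150),150),12)[:2]
v=(j-e)/np.linalg.norm(j-e); print("end",e,"tip",b,np.linalg.norm(b-e),"yaw",np.degrees(np.arctan2(v[1],v[0])),np.degrees(np.arctan2(*(b-e)[::-1])),"pt",e+75*v)
Q=np.array([ray(c,q,32)[:2] for q in ((205.8,271.6),(238.6,302.6),(184.2,358.7),(149,321.6))]);print("crate",Q.round(),Q.mean(0))
f=4/3; K=[ray(s,(x*f,y*f),32)[:2] for x,y in((300,172),(419,190))]; print("crate corners wrist",K)
```

```text
bbox (307, 86, 45, 144)
[(88, 317, 342), (96, 308, 350), (104, 310, 348), (112, 312, 346), (120, 314, 344), (128, 316, 342), (136, 318, 340), (144, 320, 338), (152, 321, 338), (160, 321, 337), (168, 322, 338), (176, 322, 337), (184, 322, 337), (192, 322, 337), (200, 322, 337), (208, 322, 337), (216, 323, 338), (224, 323, 338)]
end [ 527.42809756 -229.80502165] tip [ 684.50569274 -198.15659021] 160.23418524572065 yaw 11.442817448624773 11.391598898319494 pt [ 600.93733685 -214.92578311]
crate [[ 426. -320.]
 [ 548. -313.]
 [ 564. -486.]
 [ 434. -495.]] [ 493.05841211 -403.51852447]
crate corners wrist [array([ 552.74632817, -302.15097313]), array([ 556.30596563, -484.44465027])]
```

play_rows(
  motion=[
    [[-0.5, 0.7, 4, 0, 0, -1], [-0.5, 0.7, 8.5, 0, 0, -1], [-0.5, 0.7, 13, 0, 0, -1], [-0.5, 0.7, 17, 0, 0, -1], [-0.5, 0.7, 20, 0, 0, -1]],
  ],
)

```text
time: 8.75
tool_pos: [599.6, -214.6, 21.5]
tcp_rot: [-179.9, 0.1, 11.4]
ft_force: [0.6, 0.1, -0.3]
finger_gap: 51.1
grip_force: 0.0
```

play_rows(
  motion=[
    [[0, 0, 1, 0, 0, 0], [0, 0, 1.7, 0, 0, 0], [0, 0, 2.1, 0, 0, 0], [0, 0, 2.1, 0, 0, 0], [0, 0, 2.1, 0, 0, 0]],
  ],
)

```text
time: 9.25
tool_pos: [602.3, -217.1, 5.2]
tcp_rot: [179.9, -0.1, 11.3]
ft_force: [0.6, -0.1, 0.3]
finger_gap: 51.4
grip_force: 0.0
```

play_rows(
  motion=[
    [[0, 0, 0, 0, 0, 0], [0, 0, 0, 0, 0, 0], [0, 0, 0, 0, 0, 0], [0, 0, 0, 0, 0, 0], [0, 0, 0, 0, 0, 0]],
  ],
  jaw=0,
  squeeze=40,
)

```text
time: 9.75
tool_pos: [601.7, -216.9, 4.3]
tcp_rot: [179.9, -0.1, 11.3]
ft_force: [-1.0, 0.6, 5.0]
finger_gap: 18.8
grip_force: 39.7
```

play_rows(
  motion=[
    [[0, 0, -1, 0, 0, 0], [0, 0, -3, 0, 0, 0], [0, 0, -6, 0, 0, 0], [0, 0, -10, 0, 0, 0], [0, 0, -15, 0, 0, 0]],
  ],
)

```text
time: 10.25
tool_pos: [599.1, -215.7, 152.6]
tcp_rot: [-179.8, 0.2, 11.3]
ft_force: [0.9, -0.3, -0.8]
finger_gap: 18.2
grip_force: 39.2
```

```bash
python3 go.py 525 391 155 100.4
```

```text
[ 599.1 -215.7  152.6] [-179.8    0.2   11.3] to go cm [  4.61 -60.95  -0.09] az -89.1
```

play_rows(
  motion=[
    [[0.2, -2.5, 0, 0, 0, -4], [0.5, -6.5, 0, 0, 0, -10], [0.8, -11, 0, 0, 0, -17], [1.1, -15.5, 0, 0, 0, -24], [1.5, -20, 0, 0, 0, -30]],
  ],
)

```text
time: 10.75
tool_pos: [575.8, -16.0, 153.6]
tcp_rot: [-180.0, 0.0, 41.6]
ft_force: [0.5, -0.5, -0.1]
finger_gap: 18.5
grip_force: 39.2
```

play_rows(
  motion=[
    [[2.3, -3.4, 0, 0, 0, -6], [4.6, -6.8, 0, 0, 0, -12], [6.9, -10.2, 0, 0, 0, -18], [9.2, -13.6, 0, 0, 0, -24], [11.6, -17, 0, 0, 0, -30]],
  ],
)

```text
time: 11.25
tool_pos: [550.8, 188.3, 153.7]
tcp_rot: [180.0, 0.0, 71.5]
ft_force: [0.1, -0.3, -0.2]
finger_gap: 18.7
grip_force: 39.2
```

play_rows(
  motion=[
    [[4, -2, 0, 0, 0, -7], [8, -4, 0, 0, 0, -14], [12, -6, 0, 0, 0, -21], [15.5, -7.5, 0, 0, 0, -27], [17.5, -8.5, 0, 0, 0, -29]],
  ],
)

```text
time: 11.75
tool_pos: [525.9, 382.7, 153.5]
tcp_rot: [-180.0, -0.0, 100.7]
ft_force: [-0.7, -0.4, -0.3]
finger_gap: 18.7
grip_force: 39.2
```

play_rows(
  motion=[
    [[0, 0, 0, 0, 0, 0], [0, 0, 0, 0, 0, 0]],
  ],
)

```text
time: 11.95
tool_pos: [526.7, 379.8, 153.2]
tcp_rot: [-180.0, 0.0, 100.3]
ft_force: [0.1, 0.1, -1.1]
finger_gap: 18.7
grip_force: 39.2
```

```bash
python3 go.py 525 391 155 100.4
python3 - <<'E'
from h import *
s=snap("wrist"); save(s["pixels"],"w4.png"); np.save("w4.npy",s)
E
```

```text
[526.7 379.8 153.2] [-180.     0.   100.3] to go cm [ 1.13  0.03 -0.18] az -0.1
```

View pics/w4.png

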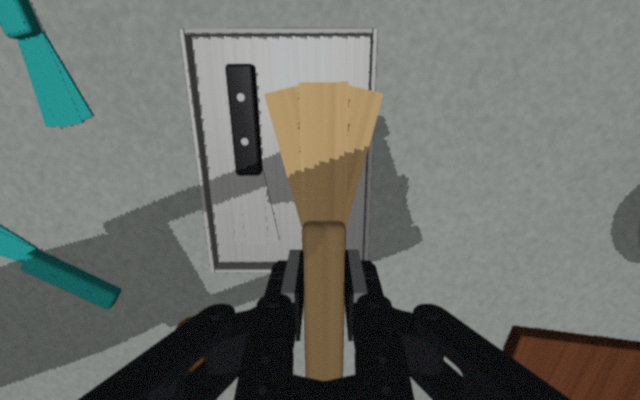

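The held spatula is straight, with its blade tip at row 84, columns 266–383. The tray corners are at (182,30), (377,30), (212,271), and the knife handle runs from (239,65) to (247,175).

Run:
```python
from h import *
s=np.load("w4.npy",allow_pickle=True).item()
A,B,C=[ray(s,q,20)[:2] for q in((182,30),(377,30),(212,271))]
x=(B-A)/np.linalg.norm(B-A); y=np.array([-x[1],x[0]])
ctr=(B+C)/2
print("sides",np.linalg.norm(B-A),np.linalg.norm(A-C),"ctr",ctr,"yaw",np.degrees(np.arctan2(x[1],x[0])))
T=lambda q,z:(lambda w:np.round([w@x,w@y],1))(ray(s,q,z)[:2]-ctr)
print("knife handle ends",T((239,65),16),T((247,175),18))
print("spat tip (in tray axes, now)",T((266,95),157),T((383,97),157),T((325,83),157),"tcp",np.round([(sensors.sense()["tool_pos"][:2]-ctr)@x,(sensors.sense()["tool_pos"][:2]-ctr)@y],1))
```

```text
sides 144.67147432582684 204.88597566500513 ctr [492.93559925 391.1503469 ] yaw 10.36660476819709
knife handle ends [-33.   78.4] [-32.9  -9.5]
spat tip (in tray axes, now) [ 9.8 61.8] [56.4 61.1] [33.3 66.3] tcp [ 31.3 -18. ]
```

play_rows(
  motion=[
    [[0.6, 0, 2, 0, 0, 0], [1.2, 0, 5, 0, 0, 0], [1.2, 0, 8.5, 0, 0, 0], [1.2, 0, 12, 0, 0, 0], [1.2, 0, 13.7, 0, 0, 0]],
  ],
)

```text
time: 12.5
tool_pos: [523.3, 388.7, 12.5]
tcp_rot: [-179.7, 0.1, 100.2]
ft_force: [-0.8, -0.8, -1.4]
finger_gap: 18.6
grip_force: 39.2
```

play_rows(
  motion=[
    [[0, 0, 0.2, 0, 0, 0], [0, 0, 0.5, 0, 0, 0], [0, 0, 0.7, 0, 0, 0], [0, 0, 0.7, 0, 0, 0], [0, 0, 0.7, 0, 0, 0]],
  ],
)

```text
time: 13.0
tool_pos: [525.8, 392.2, 10.8]
tcp_rot: [179.9, -0.0, 100.3]
ft_force: [-0.1, -0.1, 0.0]
finger_gap: 18.8
grip_force: 39.2
```

play_rows(
  motion=[
    [[0, 0, 0, 0, 0, 0], [0, 0, 0, 0, 0, 0], [0, 0, 0, 0, 0, 0], [0, 0, 0, 0, 0, 0], [0, 0, -1.5, 0, 0, 0]],
  ],
  jaw=0.4,
)

```text
time: 13.5
tool_pos: [523.1, 390.4, 22.1]
tcp_rot: [-179.7, 0.1, 100.3]
ft_force: [0.1, 0.8, -0.6]
finger_gap: 34.1
grip_force: 0.0
```

play_rows(
  motion=[
    [[0, 0, -2, 0, 0, 0], [0, 0, -6, 0, 0, 0], [0, 0, -11, 0, 0, 0], [0, 0, -16, 0, 0, 0], [0, 0, -20, 0, 0, 0]],
  ],
)

```text
time: 14.0
tool_pos: [525.4, 392.0, 229.5]
tcp_rot: [179.8, -0.1, 100.3]
ft_force: [-0.1, 0.4, 0.3]
finger_gap: 34.0
grip_force: 0.0
```

```bash
python3 go.py 435 140 229 90
python3 - <<'E'
from h import *
s=snap("wrist"); np.save("w5.npy",s)
E
```

```text
[525.4 392.  229.5] [ 1.798e+02 -1.000e-01  1.003e+02] to go cm [-23.17 -13.4   -0.04] az 10.3
```

play_rows(
  motion=[
    [[-4, -2.3, 0, 0, 0, 3], [-8, -4.6, 0, 0, 0, 6], [-12, -6.9, 0, 0, 0, 10.3], [-16, -9.2, 0, 0, 0, 10.3], [-20, -11.5, 0, 0, 0, 10.3]],
  ],
  jaw=1,
)

```text
time: 14.55
tool_pos: [446.7, 172.8, 225.1]
tcp_rot: [179.9, -0.0, 90.0]
ft_force: [0.7, 0.1, 0.3]
finger_gap: 85.4
grip_force: 0.0
```

play_rows(
  motion=[
    [[-3.5, -1.3, 0, 0, 0, 0], [-3.5, -1.3, 0, 0, 0, 0], [-3.5, -1.3, 0, 0, 0, 0], [-3.5, -1.3, 0, 0, 0, 0]],
  ],
)

```text
time: 14.95
tool_pos: [435.0, 139.9, 225.0]
tcp_rot: [179.9, -0.0, 90.0]
ft_force: [0.1, 1.0, -0.5]
finger_gap: 85.0
grip_force: 0.0
```

```bash
python3 go.py 435 140 229 90
python3 - <<'E'
from h import *
s=snap("wrist"); np.save("w6.npy",s); s5=np.load("w5.npy",allow_pickle=True).item()
save(np.vstack([s["pixels"][:,:],cv2.resize(s5["pixels"],(640,400))[:200]]),"w6.png")
E
```

```text
[435.  139.9 225. ] [179.9  -0.   90. ] to go cm [ 0.01  0.   -0.4 ] az 0.0
```

View pics/w6.png

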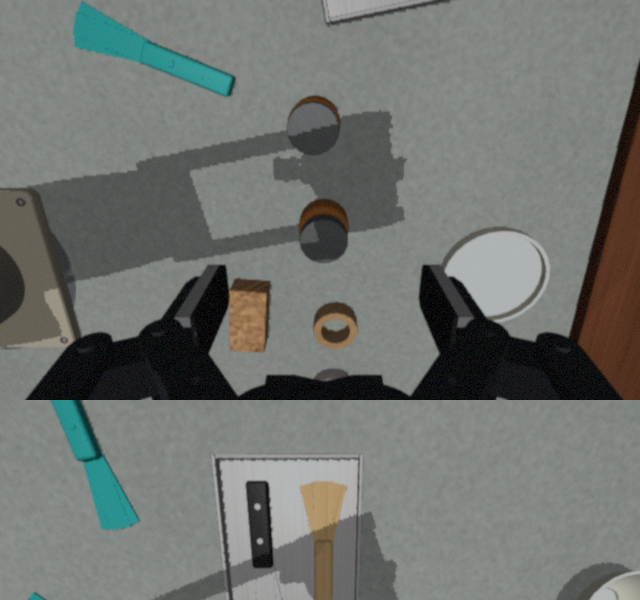

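The spatula lies flat beside the knife. The tall jar's lid is centred at about (313,127), the short jar's lid at (324,238), and the tape at (335,325).

Run:
```python
from h import *
s=np.load("w6.npy",allow_pickle=True).item(); im=s["pixels"]
for n,(u,v),z in(("tall",(313.5,127),80),("short",(323.5,237.5),60),("tape",(335,325),24),("dish",(497,274),14)):
    X=ray(s,(u,v),z); dep=(s["R"]@X+s["t"])[2]; print(n,X.round(1),"mm/px",round(dep/s["mtx"][0,0],2))
g=cv2.medianBlur(cv2.cvtColor(im,cv2.COLOR_RGB2GRAY),3)
for y0,y1,x0,x1 in((80,165,270,360),(190,275,280,370)):
    c=cv2.HoughCircles(g[y0:y1,x0:x1],cv2.HOUGH_GRADIENT,1,40,param1=60,param2=10,minRadius=18,maxRadius=32); print(c[0][:2]+np.array([x0,y0,0]) if c is not None else None)
```

```text
tall [428.1 187.5  80. ] mm/px 0.85
short [436.7  74.6  60. ] mm/px 1.01
tape [451.2 -63.2  24. ] mm/px 1.25
dish [646.7   3.5  14. ] mm/px 1.21
[[313.5        124.5         29.20000076]]
[[322.5 238.5  24.5]]
```

play_rows(
  motion=[
    [[3, -0.4, 2, 0, 0, 0], [4.9, -0.6, 5, 0, 0, 0], [4.9, -0.6, 8, 0, 0, 0], [4.9, -0.6, 11, 0, 0, 0], [4.9, -0.6, 11, 0, 0, 0]],
  ],
)

```text
time: 15.5
tool_pos: [425.1, 188.4, 109.6]
tcp_rot: [-179.5, 0.1, 90.1]
ft_force: [-0.1, 0.7, -0.4]
finger_gap: 85.1
grip_force: 0.0
```

Run:
```python
from h import *
s=snap("wrist"); p=sensors.sense(); print(p["tool_pos"])
save(s["pixels"],"w7.png"); np.save("w7.npy",s); print(proj(s,[429,189,80]))
```

```text
[426.63617765 188.60847217 112.3316466 ]
[328.3442474  237.13361124]
```

View pics/w7.png

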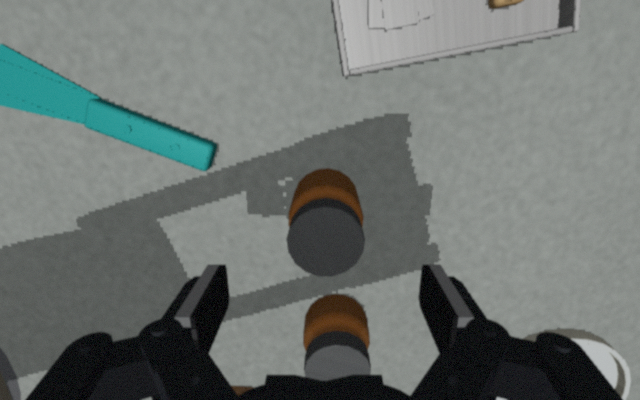

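The tall lid is centred at (326,238), which matches the projection at (328,237). Next I descend and grip.

play_rows(
  motion=[
    [[0, 0.1, 2, 0, 0, 0], [0, 0.1, 4, 0, 0, 0], [0, 0.1, 6, 0, 0, 0], [0, 0.1, 8, 0, 0, 0], [0, 0.1, 9.3, 0, 0, 0]],
  ],
)

```text
time: 16.05
tool_pos: [430.6, 188.9, 22.0]
tcp_rot: [179.9, -0.0, 90.0]
ft_force: [-0.5, 0.8, -0.2]
finger_gap: 85.5
grip_force: 0.0
```

play_rows(
  motion=[
    [[0, 0, 0, 0, 0, 0], [0, 0, 0, 0, 0, 0], [0, 0, 0, 0, 0, 0], [0, 0, 0, 0, 0, 0], [0, 0, 0, 0, 0, 0]],
  ],
  jaw=0.5,
  squeeze=45,
)

```text
time: 16.55
tool_pos: [430.8, 188.8, 23.1]
tcp_rot: [179.9, -0.1, 90.0]
ft_force: [-1.5, 1.0, 7.1]
finger_gap: 48.8
grip_force: 47.3
```

```bash
python3 go.py 490 -360 160 94
```

```text
[430.8 188.8  23.1] [ 1.799e+02 -1.000e-01  9.000e+01] to go cm [-54.87   5.95 -13.72] az -4.0
```

play_rows(
  motion=[
    [[0, 0, -0.7, 0, 0, 0], [0, 0, -2.5, 0, 0, 0], [0, 0, -5.5, 0, 0, 0], [0, 0, -9, 0, 0, 0], [0, 0, -12.5, 0, 0, 0]],
  ],
)

```text
time: 17.05
tool_pos: [429.3, 188.1, 148.1]
tcp_rot: [180.0, 0.0, 90.0]
ft_force: [-0.1, 1.0, -2.4]
finger_gap: 48.6
grip_force: 46.9
```

play_rows(
  motion=[
    [[-1, 0.2, -1, 0, 0, 0], [-4, 0.5, -2, 0, 0, -1], [-8, 1, -2, 0, 0, -2], [-12, 1.5, -2, 0, 0, -3], [-16, 2, -2, 0, 0, -4]],
  ],
)

```text
time: 17.55
tool_pos: [449.2, 26.4, 166.0]
tcp_rot: [-180.0, 0.0, 94.1]
ft_force: [1.6, 0.7, -1.8]
finger_gap: 48.4
grip_force: 47.0
```

play_rows(
  motion=[
    [[-4, 0.4, 0, 0, 0, 0], [-8, 0.8, 0, 0, 0, 0], [-12, 1.2, 0, 0, 0, 0], [-16, 1.6, 0, 0, 0, 0], [-20, 2, 0, 0, 0, 0]],
  ],
)

```text
time: 18.05
tool_pos: [482.8, -171.9, 165.8]
tcp_rot: [-180.0, -0.0, 94.0]
ft_force: [0.6, -0.1, -2.3]
finger_gap: 48.6
grip_force: 46.9
```

play_rows(
  motion=[
    [[-3.5, 0.3, 0, 0, 0, 0], [-6, 0.5, 0, 0, 0, 0], [-8, 0.7, 0, 0, 0, 0], [-9, 0.7, 0, 0, 0, 0], [-9, 0.7, 0, 0, 0, 0]],
  ],
)

```text
time: 18.55
tool_pos: [496.1, -260.1, 165.7]
tcp_rot: [-180.0, -0.0, 93.9]
ft_force: [-0.6, 0.5, -1.5]
finger_gap: 48.6
grip_force: 46.9
```

```bash
python3 go.py 490 -360 170 94
python3 - <<'E'
from h import *
s=snap("wrist"); c=snap("scene"); np.save("w8.npy",[s,c])
save(np.hstack([s["pixels"][:,150:],cv2.resize(c["pixels"][230:365,130:260],(300,312))[:300] if 0 else cv2.copyMakeBorder(cv2.resize(c["pixels"][230:365,130:260],(300,312)),0,88,0,0,0)]),"w8.png")
E
```

```text
[ 496.1 -260.1  165.7] [-180.    -0.    93.9] to go cm [-9.92 -1.29 -0.43] az -0.1
```

View pics/w8.png

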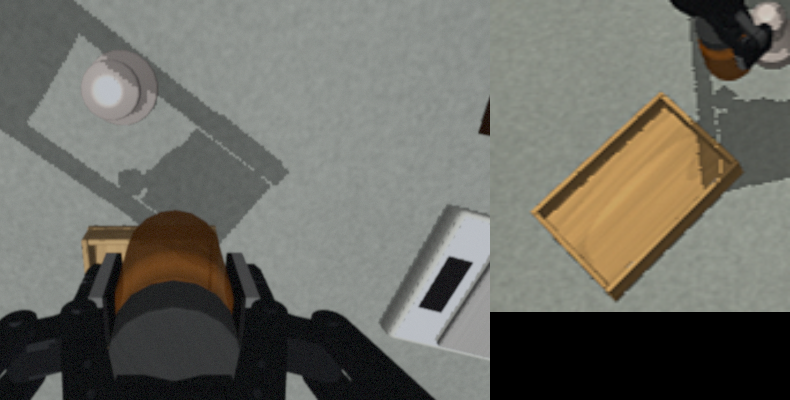

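The jar is held upright. The muller is at about (259,90) for the knob top and (270,88) for the base. In the scene crop the crate's top corners are at (661,95), (740,164), (613,289) and (532,211).

Run:
```python
from h import *
s,c=np.load("w8.npy",allow_pickle=True)
f=.433; Q=np.array([ray(c,(130+(x-490)*f,230+y*f),32)[:2] for x,y in((661,95),(740,164),(613,289),(532,211))])
print(Q.round(),Q.mean(0)); T,R,B,L=Q
for a,b in((T,R),(L,B)): print(np.linalg.norm(b-a),np.degrees(np.arctan2(*(b-a)[::-1])))
for a,b in((L,T),(B,R)): print(np.linalg.norm(b-a),np.degrees(np.arctan2(*(b-a)[::-1]))-90)
print("muller",ray(s,(259,90),80),ray(s,(270,88),9))
print("crate wrist corner",ray(s,(237,227),32))
s3=np.load("w3.npy",allow_pickle=True)[0]; k=4/3
for q in ((300,172),(419,186),(302,180),(411,190)): print(q,ray(s3,(q[0]*k,q[1]*k),32).round())
```

```text
[[ 422. -322.]
 [ 545. -311.]
 [ 556. -483.]
 [ 432. -496.]] [ 488.59410902 -403.10306016]
123.49910967112166 5.251141140686646
124.79679533418418 6.073565870725642
173.95348445580134 3.3826925847512825
172.1256355601124 3.7907111132999063
muller [ 450.27302346 -184.30976156   80.        ] [ 446.7396634  -184.78637971    9.        ]
crate wrist corner [ 422.61914259 -305.16659883   32.        ]
(300, 172) [ 553. -302.   32.]
(419, 186) [ 563. -482.   32.]
(302, 180) [ 541. -308.   32.]
(411, 190) [ 554. -473.   32.]
```

play_rows(
  motion=[
    [[-2, -0.2, 0, 0, 0, 0], [-6, -0.4, 0, 0, 0, 0], [-10, -0.8, 0, 0, 0, 0], [-14, -1.1, 0, 0, 0, 0], [-17, -1.3, 0, 0, 0, 0]],
  ],
)

```text
time: 19.15
tool_pos: [495.6, -430.5, 166.4]
tcp_rot: [180.0, 0.0, 94.0]
ft_force: [0.5, 0.0, -1.8]
finger_gap: 48.7
grip_force: 46.9
```

play_rows(
  motion=[
    [[-0.7, 0, 1, 0, 0, 0], [-0.7, 0, 4, 0, 0, 0], [-0.7, 0, 7, 0, 0, 0], [-0.7, 0, 9, 0, 0, 0], [-0.7, 0, 9, 0, 0, 0]],
  ],
)

```text
time: 19.65
tool_pos: [494.2, -432.5, 71.4]
tcp_rot: [-179.7, -0.4, 94.1]
ft_force: [-0.6, 0.7, -1.5]
finger_gap: 48.8
grip_force: 46.9
```

```bash
python3 go.py 495 -437 30 94
python3 - <<'E'
from h import *
s=snap("wrist"); c=snap("scene"); d=snap("side"); np.save("w9.npy",[s,c])
a=cv2.resize(s["pixels"],(480,300)); b=cv2.resize(c["pixels"][230:365,120:260],(311,300),interpolation=cv2.INTER_CUBIC); e=cv2.resize(d["pixels"][100:220,200:360],(400,300),interpolation=cv2.INTER_CUBIC)
save(np.vstack([np.hstack([a,b]),np.hstack([e,np.zeros((300,391,3),np.uint8)])]),"w9.png")
E
```

```text
[ 494.2 -432.5   71.4] [-179.7   -0.4   94.1] to go cm [-0.48  0.07  4.14] az 0.1
```

View pics/w9.png

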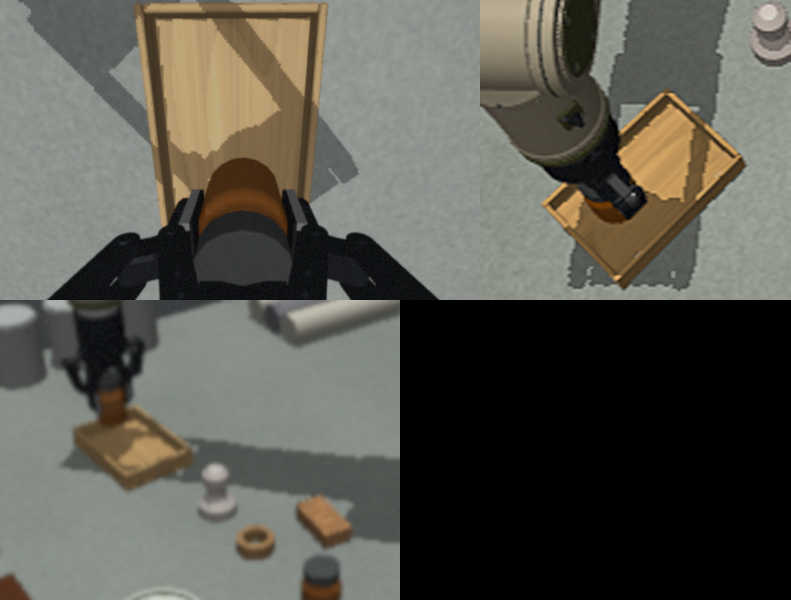

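The jar is above the crate and between its walls. The crate's far corners are at wrist pixels (183,7) and (436,5).

Run:
```python
from h import *
s,c=np.load("w9.npy",allow_pickle=True)
A,B=[ray(s,q,32)[:2] for q in((183,7),(436,5))]
x=(B-A)/np.linalg.norm(B-A); y=np.array([-x[1],x[0]]); print(A,B,np.linalg.norm(B-A),np.degrees(np.arctan2(x[1],x[0])))
m=(A+B)/2-90*y; print("ctr",m); t=sensors.sense()["tool_pos"][:2]-m; print("tcp in crate",t@x,t@y)
for q in ((-38),(38)): print(m+q*y)
```

```text
[ 419.11786168 -319.07669086] [ 540.97161041 -309.53742441] 122.22656701277417 4.476245297149707
ctr [ 487.06885528 -404.03253757]
tcp in crate 7.356122799213669 -32.79307993593268
[ 490.03459451 -441.9166291 ]
[ 484.10311604 -366.14844604]
```

play_rows(
  motion=[
    [[-0.5, -0.2, 0, 0, 0, 0], [-1, -0.4, 0.5, 0, 0, 0], [-1, -0.4, 2, 0, 0, 0], [-1, -0.4, 3, 0, 0, 0], [-1, -0.4, 3.7, 0, 0, 0]],
  ],
)

```text
time: 20.3
tool_pos: [491.8, -446.0, 36.8]
tcp_rot: [-179.9, -0.1, 94.0]
ft_force: [0.1, 0.3, -2.2]
finger_gap: 48.5
grip_force: 47.0
```

play_rows(
  motion=[
    [[0, 0, 0, 0, 0, 0], [0, 0, 0.1, 0, 0, 0], [0, 0, 0.2, 0, 0, 0], [0, 0, 0.2, 0, 0, 0], [0, 0, 0.2, 0, 0, 0]],
  ],
)

```text
time: 20.8
tool_pos: [493.1, -447.1, 37.8]
tcp_rot: [180.0, 0.0, 94.0]
ft_force: [-0.8, -0.2, -1.3]
finger_gap: 48.7
grip_force: 47.0
```

play_rows(
  motion=[
    [[0, -0.1, 0.1, 0, 0, 0], [0, -0.1, 0.3, 0, 0, 0], [0, -0.1, 0.5, 0, 0, 0], [0, -0.1, 0.6, 0, 0, 0], [0, -0.1, 0.6, 0, 0, 0]],
  ],
)

```text
time: 21.3
tool_pos: [491.6, -446.7, 30.8]
tcp_rot: [-180.0, -0.0, 94.0]
ft_force: [0.5, 0.5, -1.8]
finger_gap: 48.5
grip_force: 47.0
```

play_rows(
  motion=[
    [[0, 0, 0.05, 0, 0, 0], [0, 0, 0.1, 0, 0, 0], [0, 0, 0.15, 0, 0, 0], [0, 0, 0.2, 0, 0, 0], [0, 0, 0.2, 0, 0, 0]],
  ],
)

```text
time: 21.8
tool_pos: [491.8, -447.0, 29.3]
tcp_rot: [180.0, 0.0, 94.0]
ft_force: [0.5, 0.9, -1.5]
finger_gap: 48.6
grip_force: 47.0
```

play_rows(
  motion=[
    [[0, 0, 0.05, 0, 0, 0], [0, 0, 0.1, 0, 0, 0], [0, 0, 0.1, 0, 0, 0], [0, 0, 0.1, 0, 0, 0]],
  ],
)

```text
time: 22.2
tool_pos: [491.9, -447.1, 29.2]
tcp_rot: [180.0, 0.0, 94.0]
ft_force: [-2.8, 2.4, 6.1]
finger_gap: 48.4
grip_force: 47.7
```

play_rows(
  motion=[
    [[0, 0, 0.05, 0, 0, 0], [0, 0, 0.05, 0, 0, 0], [0, 0, 0.05, 0, 0, 0], [0, 0, 0.05, 0, 0, 0]],
  ],
)

```text
time: 22.6
tool_pos: [491.9, -447.1, 29.2]
tcp_rot: [180.0, 0.0, 94.0]
ft_force: [-4.4, 3.2, 9.0]
finger_gap: 48.2
grip_force: 48.0
```

play_rows(
  motion=[
    [[0, 0, -0.05, 0, 0, 0], [0, 0, -0.05, 0, 0, 0], [0, 0, -0.05, 0, 0, 0], [0, 0, -0.05, 0, 0, 0]],
  ],
  jaw=0.76,
)

```text
time: 23.0
tool_pos: [491.7, -446.9, 28.1]
tcp_rot: [-180.0, -0.0, 94.0]
ft_force: [0.0, 0.2, 0.0]
finger_gap: 64.9
grip_force: 0.0
```

play_rows(
  motion=[
    [[0, 0, -2, 0, 0, 0], [0, 0, -5, 0, 0, 0], [0, 0, -9, 0, 0, 0], [0, 0, -13, 0, 0, 0], [0, 0, -17, 0, 0, 0]],
  ],
)

```text
time: 23.5
tool_pos: [491.6, -446.7, 199.6]
tcp_rot: [-180.0, -0.0, 94.0]
ft_force: [0.4, -0.7, -0.4]
finger_gap: 64.7
grip_force: 0.0
```

```bash
python3 go.py 437 74 150 90
```

```text
[ 491.6 -446.7  199.6] [-180.   -0.   94.] to go cm [52.32 -1.81  4.98] az 4.0
```

play_rows(
  motion=[
    [[4, -0.1, 0, 0, 0, 0], [8.5, -0.3, 0, 0, 0, 0], [13, -0.5, 0, 0, 0, 0], [17.5, -0.6, 0, 0, 0, 0], [22, -0.8, 0, 0, 0, 0]],
  ],
  jaw=1,
)

```text
time: 24.0
tool_pos: [468.1, -226.4, 198.2]
tcp_rot: [180.0, 0.0, 94.0]
ft_force: [1.4, -0.4, -0.3]
finger_gap: 85.4
grip_force: 0.0
```

play_rows(
  motion=[
    [[4.5, -0.2, 0, 0, 0, 4], [9, -0.3, 0, 0, 0, 4], [13.5, -0.5, 0, 0, 0, 4], [18, -0.6, 0, 0, 0, 4], [22, -0.8, 0, 0, 0, 4]],
  ],
)

```text
time: 24.5
tool_pos: [444.7, -7.2, 198.5]
tcp_rot: [180.0, -0.0, 90.0]
ft_force: [0.8, 0.3, 0.4]
finger_gap: 85.3
grip_force: 0.0
```

play_rows(
  motion=[
    [[4, 0, 0, 0, 0, 0], [8.3, 0, 0, 0, 0, 0], [8.3, 0, 2, 0, 0, 0], [8.3, 0, 5, 0, 0, 0], [8.3, 0, 6, 0, 0, 0]],
  ],
)

```text
time: 25.0
tool_pos: [443.3, 74.3, 135.5]
tcp_rot: [-179.8, 0.0, 90.1]
ft_force: [-1.1, -0.6, -0.1]
finger_gap: 85.6
grip_force: 0.0
```

```bash
python3 go.py 437 74 100 90
python3 - <<'E'
from h import *
s=snap("wrist"); c=snap("scene"); np.save("w10.npy",[s,c]); print(proj(s,[437,74,60]))
save(np.hstack([cv2.resize(s["pixels"],(480,300)),cv2.resize(c["pixels"][230:365,120:260],(311,300),interpolation=cv2.INTER_CUBIC)]),"w10.png")
E
```

```text
[443.3  74.3 135.5] [-179.8    0.    90.1] to go cm [-0.03 -0.61  3.55] az 0.1
[312.84118341 209.42090213]
```

View pics/w10.png

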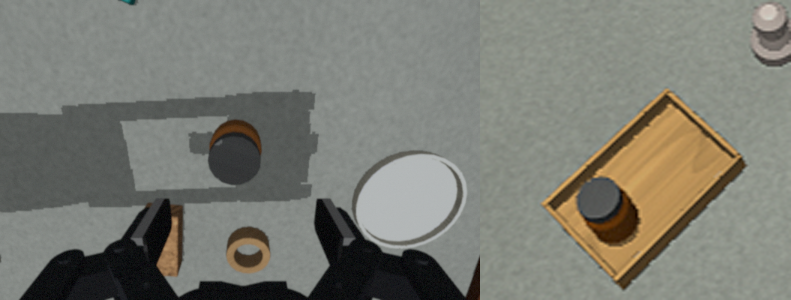

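The tall jar stands in the crate. The short lid is centred at (313,212), about 2 mm from expected.

play_rows(
  motion=[
    [[-0.2, -0.6, 1, 0, 0, 0], [-0.2, -0.6, 3.5, 0, 0, 0], [-0.2, -0.6, 6, 0, 0, 0], [-0.2, -0.6, 8.5, 0, 0, 0], [-0.2, -0.6, 11, 0, 0, 0]],
  ],
)

```text
time: 25.6
tool_pos: [440.1, 71.4, 28.5]
tcp_rot: [179.9, -0.0, 89.9]
ft_force: [1.3, -0.3, 0.3]
finger_gap: 85.4
grip_force: 0.0
```

play_rows(
  motion=[
    [[0, 0, 0.3, 0, 0, 0], [0, 0, 0.5, 0, 0, 0], [0, 0, 0.5, 0, 0, 0], [0, 0, 0.5, 0, 0, 0]],
  ],
)

```text
time: 26.0
tool_pos: [440.5, 71.9, 25.0]
tcp_rot: [179.8, -0.0, 90.0]
ft_force: [-1.1, 0.2, 0.2]
finger_gap: 85.7
grip_force: 0.0
```

play_rows(
  motion=[
    [[0, 0, 0, 0, 0, 0], [0, 0, 0, 0, 0, 0], [0, 0, 0, 0, 0, 0], [0, 0, 0, 0, 0, 0], [0, 0, 0, 0, 0, 0]],
  ],
  jaw=0.5,
  squeeze=45,
)

```text
time: 26.5
tool_pos: [439.3, 71.9, 24.5]
tcp_rot: [-180.0, 0.0, 90.0]
ft_force: [-6.6, -0.6, 11.8]
finger_gap: 52.0
grip_force: 44.9
```

The gap of 52 against 56 suggests the pads are on the lid's edge. I will re-grip about 9 mm lower.

play_rows(
  motion=[
    [[0, 0, 0, 0, 0, 0], [0, 0, 0, 0, 0, 0], [0, -0.1, 0.4, 0, 0, 0], [0, -0.1, 0.9, 0, 0, 0], [0, -0.1, 0.9, 0, 0, 0]],
  ],
  jaw=1,
)

```text
time: 27.0
tool_pos: [437.2, 71.8, 13.2]
tcp_rot: [-179.9, 0.0, 90.0]
ft_force: [0.2, 0.7, -0.9]
finger_gap: 85.3
grip_force: 0.0
```

play_rows(
  motion=[
    [[0, 0, 0, 0, 0, 0], [0, 0, 0, 0, 0, 0], [0, 0, 0, 0, 0, 0], [0, 0, 0, 0, 0, 0], [0, 0, 0, 0, 0, 0]],
  ],
  jaw=0.5,
)

```text
time: 27.5
tool_pos: [438.4, 71.9, 14.9]
tcp_rot: [180.0, 0.0, 90.0]
ft_force: [-2.7, -0.9, 5.4]
finger_gap: 53.9
grip_force: 47.0
```

play_rows(
  motion=[
    [[0, 0, 0, 0, 0, 0], [0, 0, 0, 0, 0, 0]],
  ],
)

```text
time: 27.7
tool_pos: [438.4, 71.9, 14.9]
tcp_rot: [180.0, 0.0, 90.0]
ft_force: [-2.7, 0.1, 5.6]
finger_gap: 53.7
grip_force: 47.0
```

play_rows(
  motion=[
    [[0, 0, -0.7, 0, 0, 0], [0, 0, -2.5, 0, 0, 0], [0, 0, -5.5, 0, 0, 0], [0, 0, -9, 0, 0, 0], [0, 0, -12.5, 0, 0, 0]],
  ],
)

```text
time: 28.2
tool_pos: [437.6, 71.9, 140.6]
tcp_rot: [-180.0, -0.0, 90.0]
ft_force: [0.9, -0.0, -0.9]
finger_gap: 53.7
grip_force: 47.9
```

play_rows(
  motion=[
    [[-1, 0.1, -1, 0, 0, 0], [-4, 0.4, -2, 0, 0, -1], [-8, 0.8, -2, 0, 0, -2], [-12, 1.2, -2, 0, 0, -3], [-16, 1.7, -2, 0, 0, -4.3]],
  ],
)

```text
time: 28.7
tool_pos: [454.6, -89.9, 158.7]
tcp_rot: [-180.0, -0.0, 94.4]
ft_force: [0.6, 0.3, -1.2]
finger_gap: 53.8
grip_force: 47.9
```

```bash
python3 go.py 485 -365.6 100 94.3
```

```text
[454.6 -89.9 158.7] [-180.    -0.    94.4] to go cm [-27.72   0.94   5.87] az 0.1
```

play_rows(
  motion=[
    [[-4, 0.1, 0, 0, 0, 0], [-8, 0.3, 0, 0, 0, 0], [-12, 0.4, 0, 0, 0, 0], [-16, 0.6, 0, 0, 0, 0], [-20, 0.7, 0, 0, 0, 0]],
  ],
)

```text
time: 29.2
tool_pos: [476.3, -288.9, 158.2]
tcp_rot: [-179.9, -0.0, 94.3]
ft_force: [0.8, 0.7, -0.2]
finger_gap: 53.9
grip_force: 47.9
```

play_rows(
  motion=[
    [[-3.5, 0.1, 0, 0, 0, 0], [-6.5, 0.2, 0, 0, 0, 0], [-7.7, 0.2, 1, 0, 0, 0], [-7.7, 0.2, 3.5, 0, 0, 0], [-7.7, 0.2, 6, 0, 0, 0]],
  ],
)

```text
time: 29.7
tool_pos: [484.3, -364.0, 97.7]
tcp_rot: [-180.0, -0.0, 94.3]
ft_force: [-1.2, -0.1, -1.4]
finger_gap: 53.7
grip_force: 47.9
```

play_rows(
  motion=[
    [[0, 0, 2, 0, 0, 0], [0, 0, 4, 0, 0, 0], [0, 0, 5, 0, 0, 0], [0, 0, 5, 0, 0, 0], [0, 0, 5, 0, 0, 0]],
  ],
)

```text
time: 30.2
tool_pos: [484.9, -363.6, 49.5]
tcp_rot: [-180.0, -0.0, 94.3]
ft_force: [0.4, -0.3, -0.7]
finger_gap: 53.7
grip_force: 47.9
```

```bash
python3 go.py 485 -365.6 21 94.3
```

```text
[ 484.9 -363.6   49.5] [-180.    -0.    94.3] to go cm [-0.21 -0.    2.85] az 0.0
```

play_rows(
  motion=[
    [[-0.2, 0, 0.8, 0, 0, 0], [-0.2, 0, 1.6, 0, 0, 0], [-0.2, 0, 2.2, 0, 0, 0], [-0.2, 0, 2.5, 0, 0, 0], [-0.2, 0, 2.5, 0, 0, 0]],
  ],
)

```text
time: 30.7
tool_pos: [484.5, -365.2, 23.4]
tcp_rot: [-179.9, -0.1, 94.3]
ft_force: [-0.5, -0.3, -1.6]
finger_gap: 53.8
grip_force: 47.9
```

play_rows(
  motion=[
    [[0, 0, 0.1, 0, 0, 0], [0, 0, 0.15, 0, 0, 0], [0, 0, 0.2, 0, 0, 0], [0, 0, 0.2, 0, 0, 0]],
  ],
)

```text
time: 31.1
tool_pos: [485.1, -365.7, 22.4]
tcp_rot: [180.0, 0.0, 94.3]
ft_force: [-0.6, 0.3, -2.3]
finger_gap: 53.4
grip_force: 47.9
```

play_rows(
  motion=[
    [[0, 0, 0.05, 0, 0, 0], [0, 0, 0.1, 0, 0, 0], [0, 0, 0.1, 0, 0, 0], [0, 0, 0.1, 0, 0, 0]],
  ],
)

```text
time: 31.5
tool_pos: [485.0, -365.7, 21.3]
tcp_rot: [-180.0, -0.0, 94.3]
ft_force: [-0.5, -0.2, -1.9]
finger_gap: 53.5
grip_force: 47.9
```

play_rows(
  motion=[
    [[0, 0, 0.05, 0, 0, 0], [0, 0, 0.1, 0, 0, 0], [0, 0, 0.1, 0, 0, 0], [0, 0, 0.1, 0, 0, 0]],
  ],
)

```text
time: 31.9
tool_pos: [485.1, -365.7, 20.9]
tcp_rot: [180.0, 0.0, 94.3]
ft_force: [-2.4, 3.1, 4.3]
finger_gap: 53.6
grip_force: 48.6
```

play_rows(
  motion=[
    [[0, 0, -0.05, 0, 0, 0], [0, 0, -0.05, 0, 0, 0], [0, 0, -0.05, 0, 0, 0], [0, 0, -0.05, 0, 0, 0]],
  ],
  jaw=0.82,
)

```text
time: 32.3
tool_pos: [485.0, -365.7, 20.7]
tcp_rot: [180.0, 0.0, 94.3]
ft_force: [0.4, 0.5, -0.0]
finger_gap: 69.9
grip_force: 0.0
```

play_rows(
  motion=[
    [[0, 0, -2, 0, 0, 0], [0, 0, -5, 0, 0, 0], [0, 0, -9, 0, 0, 0], [0, 0, -13, 0, 0, 0], [0, 0, -17, 0, 0, 0]],
  ],
)

```text
time: 32.8
tool_pos: [484.8, -365.5, 192.2]
tcp_rot: [-180.0, -0.0, 94.3]
ft_force: [0.7, 0.3, -1.0]
finger_gap: 70.2
grip_force: 0.0
```

play_rows(
  motion=[
    [[4.5, -0.5, 0, 0, 0, 4.3], [9, -1, 0, 0, 0, 4.3], [13, -1.5, 0, 0, 0, 4.3], [17, -2, 0, 0, 0, 4.3], [18.4, -2.2, 1, 0, 0, 4.3]],
  ],
  jaw=0.9,
)

```text
time: 33.3
tool_pos: [449.5, -181.3, 182.0]
tcp_rot: [179.9, 0.0, 90.1]
ft_force: [0.7, -0.8, 0.4]
finger_gap: 76.7
grip_force: 0.0
```

play_rows(
  motion=[
    [[0, 0, 1, 0, 0, 0], [0, 0, 2, 0, 0, 0], [0, 0, 2, 0, 0, 0]],
  ],
)

```text
time: 33.6
tool_pos: [448.4, -184.2, 158.8]
tcp_rot: [-179.8, -0.1, 90.0]
ft_force: [-0.4, -0.1, 0.4]
finger_gap: 76.7
grip_force: 0.0
```

```bash
python3 go.py 449 -184 120 90
python3 - <<'E'
from h import *
s=snap("wrist"); c=snap("scene"); np.save("w11.npy",[s,c]); print(proj(s,[449,-184,80]),proj(s,[449,-184,18]))
save(np.hstack([cv2.resize(s["pixels"],(480,300)),cv2.resize(c["pixels"][230:365,120:260],(311,300),interpolation=cv2.INTER_CUBIC)]),"w11.png")
E
```

```text
[ 448.4 -184.2  158.8] [-1.798e+02 -1.000e-01  9.000e+01] to go cm [0.01 0.07 3.88] az -0.0
[322.6527554  207.29336544] [323.00295496 182.26108054]
```

View pics/w11.png

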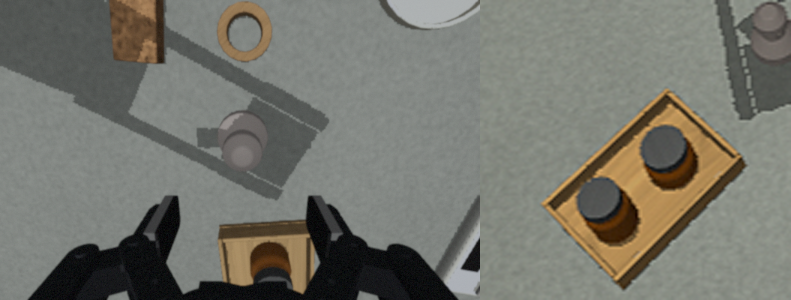

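Both jars stand upright in the crate. The muller's knob is at (321,209) and its base at (324,180), as predicted.

play_rows(
  motion=[
    [[0, 0, 2, 0, 0, 0], [0, 0, 4.5, 0, 0, 0], [0, 0, 7, 0, 0, 0], [0, 0, 9, 0, 0, 0], [0, 0, 10.5, 0, 0, 0]],
  ],
)

```text
time: 34.2
tool_pos: [449.0, -184.5, 54.6]
tcp_rot: [-179.9, -0.0, 89.9]
ft_force: [0.1, -0.2, 0.1]
finger_gap: 76.6
grip_force: 0.0
```

play_rows(
  motion=[
    [[0, 0, 0.5, 0, 0, 0], [0, 0, 1.1, 0, 0, 0], [0, 0, 1.1, 0, 0, 0], [0, 0, 1.1, 0, 0, 0]],
  ],
)

```text
time: 34.6
tool_pos: [449.9, -184.3, 45.6]
tcp_rot: [179.9, 0.0, 90.0]
ft_force: [-0.0, 0.1, 1.0]
finger_gap: 77.2
grip_force: 0.0
```

play_rows(
  motion=[
    [[0, 0, 0, 0, 0, 0], [0, 0, 0, 0, 0, 0], [0, 0, 0, 0, 0, 0], [0, 0, 0, 0, 0, 0], [0, 0, 0, 0, 0, 0]],
  ],
  jaw=0.3,
  squeeze=60,
)

```text
time: 35.1
tool_pos: [449.5, -184.1, 45.6]
tcp_rot: [180.0, 0.0, 90.0]
ft_force: [-3.4, 0.5, 5.8]
finger_gap: 37.6
grip_force: 59.8
```

play_rows(
  motion=[
    [[0, 0, 0, 0, 0, 0], [0, 0, 0, 0, 0, 0]],
  ],
)

```text
time: 35.3
tool_pos: [449.5, -184.1, 45.6]
tcp_rot: [180.0, 0.0, 90.0]
ft_force: [-3.4, -0.2, 5.3]
finger_gap: 37.5
grip_force: 59.8
```

play_rows(
  motion=[
    [[0, 0, -0.5, 0, 0, 0], [0, 0, -2, 0, 0, 0], [0, 0, -4, 0, 0, 0], [0, 0, -6, 0, 0, 0], [0, 0, -8, 0, 0, 0]],
  ],
)

```text
time: 35.8
tool_pos: [448.9, -183.6, 125.4]
tcp_rot: [-180.0, -0.0, 90.0]
ft_force: [-0.1, 0.2, -2.5]
finger_gap: 37.1
grip_force: 60.5
```

play_rows(
  motion=[
    [[1, 1, 0, 0, 0, 0], [3, 3.2, 0, 0, 0, 0], [5.5, 5.8, 0, 0, 0, 0], [8, 8.5, 0, 0, 0, 0], [10.5, 11.2, 0, 0, 0, 0]],
  ],
)

```text
time: 36.3
tool_pos: [561.9, -76.8, 123.4]
tcp_rot: [-179.9, -0.0, 90.0]
ft_force: [-1.5, -1.2, -2.7]
finger_gap: 37.4
grip_force: 60.7
```

play_rows(
  motion=[
    [[2.5, 2.6, 0, 0, 0, 0], [5, 5.2, 0, 0, 0, 0], [7, 7.4, 0, 0, 0, 0], [7.9, 8.4, 0, 0, 0, 0], [7.9, 8.4, 0, 0, 0, 0]],
  ],
)

```text
time: 36.8
tool_pos: [645.7, 2.8, 123.0]
tcp_rot: [-179.9, -0.0, 90.1]
ft_force: [-1.0, 0.5, -2.4]
finger_gap: 37.6
grip_force: 61.0
```

```bash
python3 go.py 645 0 51 90
python3 - <<'E'
from h import *
s=snap("wrist"); c=snap("scene"); np.save("w12.npy",[s,c])
save(np.hstack([cv2.resize(s["pixels"],(480,300)),cv2.resize(c["pixels"][170:300,290:430],(311,300),interpolation=cv2.INTER_CUBIC)]),"w12.png")
E
```

```text
[645.7   2.8 123. ] [-179.9   -0.    90.1] to go cm [-0.29 -0.06  7.2 ] az 0.1
```

View pics/w12.png

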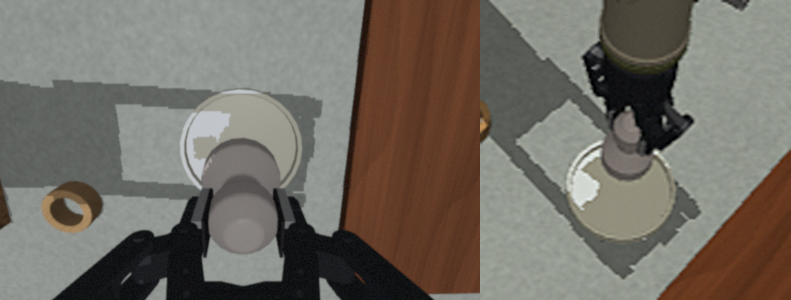

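The muller hangs upright above the dish. The dish rim's far point is at (321,119), with sides at columns 240 and 401.

```bash
python3 - <<'E'
from h import *
s,c=np.load("w12.npy",allow_pickle=True)
print(ray(s,(321,119),14)-[0,65,0],ray(s,(240,192),14),ray(s,(401,192),14))
E
python3 go.py 645 0 51 90
```

```text
[645.01111621  -4.18582096  14.        ] [581.09465349   4.14068291  14.        ] [708.17143179   4.57817595  14.        ]
[644.5   0.8 123.2] [-179.9    0.    90. ] to go cm [-0.08  0.07  7.22] az 0.0
```

play_rows(
  motion=[
    [[-0.1, 0, 1, 0, 0, 0], [-0.1, 0, 3, 0, 0, 0], [-0.1, 0, 5, 0, 0, 0], [-0.1, 0, 6, 0, 0, 0], [-0.1, 0, 6.5, 0, 0, 0]],
  ],
)

```text
time: 37.4
tool_pos: [643.7, -1.4, 57.8]
tcp_rot: [-179.8, -0.0, 89.9]
ft_force: [-0.2, -0.4, -2.7]
finger_gap: 37.4
grip_force: 60.9
```

play_rows(
  motion=[
    [[0, 0, 0.1, 0, 0, 0], [0, 0, 0.2, 0, 0, 0], [0, 0, 0.3, 0, 0, 0], [0, 0, 0.3, 0, 0, 0], [0, 0, 0.3, 0, 0, 0]],
  ],
)

```text
time: 37.9
tool_pos: [645.6, -0.8, 57.4]
tcp_rot: [180.0, 0.0, 90.0]
ft_force: [-0.1, -0.1, -1.9]
finger_gap: 37.3
grip_force: 60.9
```

play_rows(
  motion=[
    [[0, 0, 0.05, 0, 0, 0], [0, 0, 0.1, 0, 0, 0], [0, 0, 0.15, 0, 0, 0], [0, 0, 0.15, 0, 0, 0], [0, 0, 0.15, 0, 0, 0]],
  ],
)

```text
time: 38.4
tool_pos: [645.2, -0.8, 55.2]
tcp_rot: [-180.0, 0.0, 90.0]
ft_force: [0.4, 0.2, -2.7]
finger_gap: 37.3
grip_force: 60.9
```

play_rows(
  motion=[
    [[0, 0, 0.1, 0, 0, 0], [0, 0, 0.2, 0, 0, 0], [0, 0, 0.3, 0, 0, 0], [0, 0, 0.35, 0, 0, 0], [0, 0, 0.35, 0, 0, 0]],
  ],
)

```text
time: 38.9
tool_pos: [645.2, -0.8, 51.6]
tcp_rot: [-180.0, -0.0, 90.0]
ft_force: [0.4, 0.4, -2.1]
finger_gap: 37.5
grip_force: 60.9
```

play_rows(
  motion=[
    [[0, 0, 0.05, 0, 0, 0], [0, 0, 0.1, 0, 0, 0], [0, 0, 0.1, 0, 0, 0], [0, 0, 0.1, 0, 0, 0]],
  ],
)

```text
time: 39.3
tool_pos: [645.3, -0.8, 50.8]
tcp_rot: [180.0, -0.0, 90.0]
ft_force: [1.0, 0.3, -2.4]
finger_gap: 37.3
grip_force: 61.0
```

play_rows(
  motion=[
    [[0, 0, 0.05, 0, 0, 0], [0, 0, 0.1, 0, 0, 0], [0, 0, 0.1, 0, 0, 0], [0, 0, 0.1, 0, 0, 0]],
  ],
)

```text
time: 39.7
tool_pos: [645.4, -0.8, 50.7]
tcp_rot: [180.0, 0.0, 90.0]
ft_force: [-4.4, -0.9, 5.9]
finger_gap: 37.7
grip_force: 61.7
```

play_rows(
  motion=[
    [[0, 0, -0.05, 0, 0, 0], [0, 0, -0.05, 0, 0, 0], [0, 0, -0.05, 0, 0, 0], [0, 0, -0.05, 0, 0, 0]],
  ],
  jaw=0.8,
)

```text
time: 40.1
tool_pos: [645.4, -0.8, 50.3]
tcp_rot: [180.0, -0.0, 90.0]
ft_force: [0.8, 0.1, 0.4]
finger_gap: 68.0
grip_force: 0.0
```

play_rows(
  motion=[
    [[0, 0, -2, 0, 0, 0], [0, 0, -5, 0, 0, 0], [0, 0, -9, 0, 0, 0], [0, 0, -13, 0, 0, 0], [0, 0, -18, 0, 0, 0]],
  ],
)

```text
time: 40.6
tool_pos: [644.1, -0.7, 230.0]
tcp_rot: [-179.8, -0.0, 90.0]
ft_force: [1.4, 0.4, -0.9]
finger_gap: 68.3
grip_force: 0.0
```

play_rows(
  motion=[
    [[-4, 0, 0, 0, 0, 0], [-8, 0, 0, 0, 0, 0], [-12, 0, 0, 0, 0, 0], [-14, 0, 0, 0, 0, 0], [-14, 0, 0, 0, 0, 0]],
  ],
)

```text
time: 41.1
tool_pos: [644.9, -143.8, 230.0]
tcp_rot: [-180.0, 0.0, 89.8]
ft_force: [0.7, -0.2, -0.7]
finger_gap: 68.1
grip_force: 0.0
```

Run:
```python
from h import *
c=snap("scene"); d=snap("side")
save(np.vstack([np.hstack([cv2.resize(c["pixels"][90:365,140:460],(400,344)),cv2.resize(d["pixels"][140:345,200:445],(400,335))[:344] if 0 else cv2.copyMakeBorder(cv2.resize(d["pixels"][140:345,200:445],(400,335)),0,9,0,0,0)]),
 np.hstack([cv2.resize(c["pixels"][90:215,340:480],(286,256)),cv2.resize(c["pixels"][200:300,290:400],(282,256)),cv2.resize(c["pixels"][245:365,130:250],(232,256))])]),"end.png")
print(sensors.sense()["time"])
```

```text
41.2
```

View pics/end.png

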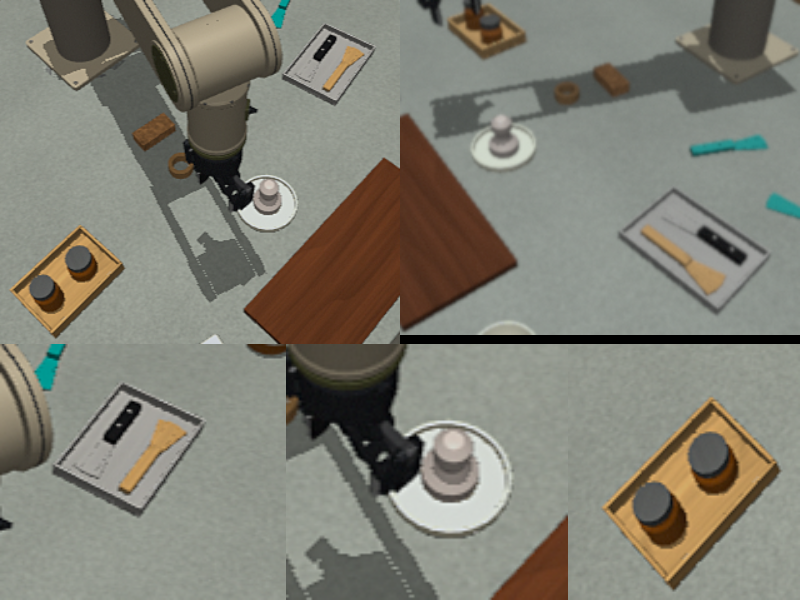

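Everything is in place: knife and spatula flat and apart in the tray, both jars upright in the crate, the muller upright in the dish, and the tape where it was.

```bash
python3 -c "
from bench import job; print(job.hand_in())"
```

```text
the job is handed in; nothing more can be done
None
```

I handed in the finished job at about 41 s: the knife and spatula lie flat and apart in the tray, both jars stand in the crate, the muller stands in the dish, and the tape was left where it was.

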